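# Hang the hand polisher on the spring-balanced arm

### The arm

A 6-joint arm with a two-finger parallel gripper is mounted at the origin on the work surface. World frame = base frame: x ahead of the robot, y to its left, z up, the work surface at z = 0. Lengths are in m, angles in rad, forces in N, time in s.
With the tool pointing down it reaches from about 0.275 to 0.75 m from the base axis. Payload 10.2 kg.
Tool frame: the origin (TCP) lies between the finger pads; the fingertips stand 17 mm ahead of it and the grasp point (between the pads) lies 2 mm behind it; z points along the fingers, x is the direction in which the jaws open and shut, and the axes are right-handed (so a half turn about z gives the same grasp; the last joint's range is limited). The gripper opens to 88 mm and grips with 3 to 60 N. Pads are 18 mm wide; open, the fingers measure 123 mm over their backs; the gripper's body (75 mm by 187 mm) begins 45 mm behind the grasp point.
Start: joints at [-1.375, 0.313, 1.498, -0, 1.331, -0.223], TCP at [0.213, -0.48, 0.256] pointing down, gripper open.
Joint ranges: [-2.94, 2.94], [-0.97, 2.17], [0.19, 2.56], [-1.23, 4.37], [0.02, 3.11], [-2.88, 2.88]. Speed limits (rad/s): [2.39, 2.39, 3.01, 3.14, 3.14, 3.14].

### API

Orientations are given as a 3x3 rotation matrix whose columns are the frame's x, y, z axes.
In Python, from plant import robot, read_camera, calibration, job gives the robot as it stands. Calls block until the motion is done:
- robot.reach(position, orientation): joint-space move of the TCP to a pose.
- robot.move_l(position, attitude=None, velocity=0.15, guard=None): straight line of the TCP; attitude=None keeps the orientation; velocity is the mean speed in m/s. With guard (N) it stops when the force on the tool has changed by that much, and returns True; else False.
- robot.movej(angles): joint-space move.
- robot.gripper_to(opening, newtons=None): opening from 0.0 (shut) to 1.0 (fully open); newtons is the grip in N (None keeps the last); returns when the fingers have stopped.
- robot.pause(seconds).
- robot.ik(position, orientation): joint angles nearest the present ones, or None.
- robot.observe(): the state.
- read_camera(name): name is "scene" or "top"; returns the picture (400x640x3 uint8, red, green, blue); there is no depth.
- calibration(name): a dict with "fx", "fy", "cx", "cy" (pixels), "origin" and "rotation" of the camera in the world. Camera axes: x right, y up, looking along -z (the intrinsics and any distortion apply to the point x, -y, -z); pixel columns grow to the right and rows downward; lengths in m; the calibration is good to about 2 mm. A picture is of the moment at which its call begins. calibration takes no time and is no camera call.
A pose or a line that the arm cannot do raises robot.Unreachable and nothing moves.
- job.close_job(): hands the job in, once; it reports no verdict.
The state is a dict: "clock": time; "q": joint angles; "dq": joint speeds; "tau": joint torques, N m; "position": TCP position; "tool_rot": TCP orientation; "contact_force": force on the tool from outside, world axes, zero at the start; "ft_torque": the same for the moment, N m; "finger_gap": opening from 0.0 (shut) to 1.0 (fully open).
Only numpy, scipy, OpenCV 4.12 (cv2) and the standard library are available. Lean on these libraries where they do the work, as an engineer would, in place of code of your own. Each camera call takes 0.05 s, during which the arm holds its last target. There are 200 camera calls.

### The job

Take the orange hand polisher out of the rack by its grip block and hang it by its cross bar in both V notches of the yellow fork on the spring arm. Ease the arm down slowly, without bearing down on it, until the spring alone carries the whole weight and the arm has settled; only then let go, so that the arm neither drops nor springs back, and leave the other things where they are.

Things in the scene. Friction and masses are not known exactly. Their poses are not given: they have to be found in the camera images.
- polisher: Cordless hand polisher upright in a hole of the rack: orange body 44 mm in diameter, black flange 56 mm across resting on the plate, felt tip below, black T-hanger on a thin stem above. Origin: centre of the flange's underside; z up, y along the cross bar (half a turn makes no difference). Body's top at z = 32 mm, felt tip's end at z = -100 mm. Mass unknown, 0.36 to 0.93 kg.
- hanger_bar (a point): Centre of the T-hanger, 60 mm above polisher's origin; axes alike. Here is the black rubber grip block, 16 mm wide (x), 36 mm long (y), 28 mm tall, and through it runs the steel cross bar, 10 mm in diameter, out to 54 mm either way along y; its last 4 mm are end discs of 18 mm diameter.
- fork_seat (a point): Where the bar's centre lies when it is seated in both V notches of the yellow fork, midway between them; y along the seated bar, x outward from the post, z up. The notch plates, 9 mm thick, stand at y = 40 mm either side; their 45 degree flanks rise 11 mm above the seated bar's centre and are 36 mm apart at the mouth. Empty, it is 305 mm above the bench.
- fork: Yellow fork and its grey head at the arm's free end; the links keep it level at every height. Its two prongs, open at the outer end, leave 71 mm free for the hung tool's body; they reach 20 mm past the seat, and their bridge lies 86 mm behind it and 26 mm lower. It is not to bear more than 16 N. Origin: upper pivot of the head, 115 mm behind and 40 mm below the seat.
- balancer_sink (a joint): Pitch of the pair of parallel links (280 mm between pivots), rad: 0 = empty, at the upper stop, rising 0.25 rad towards the fork; grows as the arm sinks, at most 0.55. At q the seat has come down 0.28 (sin 0.25 - sin(0.25-q)) m and has moved along its x by 0.28 (cos(0.25-q) - cos 0.25) m, outward at first.
- shoulder (a point): Upper pivot of the links at the post, 45 mm out from its axis, 196 mm above the bench. Springs here hold the arm up: it stays at its stop until 0.1 to 2.3 N rests on the fork (setting unknown), then sinks about 12 mm per further newton, damped. It must be eased: never faster than 0.15 rad/s (42 mm/s at the fork) up or down; let go over 0.5 N out of balance, it may be.
- balancer_swing (a joint): Swing of the whole arm about the upright post, rad, positive counter-clockwise from above; it turns with light friction, about 0.4 N at the fork.
- balancer_post: Grey post of the spring arm, fixed to the bench by a plate 140 mm square. Origin: centre of the plate's underside, on the swing axis. The empty seat is about 431 mm out from the axis.
- rack: Tool rack fixed to the bench: aluminium plate 100 mm (x) by 260 mm (y) on blue end panels, its top 135 mm above the bench, with two 51 mm holes at y = 65 mm either side; one holds the polisher, the other the reamer. Origin: centre of its underside.
- reamer: Hand reamer with turned wooden handle, in the rack's other hole, its top 56 mm above the plate. Origin: centre of its flange's underside. Leave alone.
- jar: Amber glass jar with steel lid, 64 mm across, 70 mm tall; origin at the centre of its underside. Leave alone.
- rouge_bar: Green bar of polishing compound, 110 x 36 x 30 mm; origin at the centre of its underside. Leave alone.
- bracelet: Steel bracelet ring, 68 mm across, 14 mm high, lying flat; origin at the centre of its underside. Leave alone.
Mind the look-alikes: they are no part of the job. Of the things like the polisher, leave any that is blue; of the rest the smaller one is meant.

How it is judged:
By the outcome, as a careful person would: the job done as asked, in the order asked, and still so for the second after the job is handed in, with the robot touching nothing.
It also fails if it takes over 64 s, if anything falls off the work surface, if the arm or the gripper's body presses on something with over 40 N, if the wrist force passes 120 N, or if a joint passes its speed limit or range.

## Working session

There is one attempt and no reset: what is moved stays moved. The work goes in short steps, each a Python script; the robot and the scene stay as the last script left them, time stands still between calls to the robot, and variables do not carry over. Pictures are saved under pics/ and viewed, about 8 in all and at most 12, crops included, and the job is handed in when it is done.

```bash
mkdir -p pics; ls; python3 - <<'E'
from plant import robot, read_camera, calibration, job
import cv2
for n in("scene","top"):
    cv2.imwrite(f"pics/{n}0.png",read_camera(n)[:,:,::-1]); print(n,calibration(n))
print(robot.observe())
E
```

```text
pics
scene {'fx': 419.5977626895432, 'fy': 419.5977626895432, 'cx': 316.8526612025621, 'cy': 206.5716764039212, 'origin': array([ 1.23732527, -0.46208508,  0.81530389]), 'rotation': array([[ 0.55243532, -0.49692473,  0.66923914],
       [ 0.83353802,  0.32408802, -0.44741629],
       [ 0.00543983,  0.80500483,  0.59324332]])}
top {'fx': 451.54242852884767, 'fy': 451.54242852884767, 'cx': 312.56544776351285, 'cy': 198.3956515789306, 'origin': array([0.32532864, 0.00829087, 1.64100566]), 'rotation': array([[ 0.00222249,  0.99207313, -0.12564224],
       [-0.99995523,  0.00104917, -0.00940397],
       [-0.0091976 ,  0.12565752,  0.99203104]])}
{'clock': 0.1, 'q': array([-1.37541361e+00,  3.13367527e-01,  1.49831475e+00,  4.83714079e-06,
        1.33098573e+00, -2.23367626e-01]), 'dq': array([ 0.00052776, -0.00124958, -0.0007909 ,  0.00064548, -0.0003912 ,
       -0.00034348]), 'tau': array([ 2.14898879e-03, -4.02810931e+01, -2.52643275e+01,  6.94572134e-02,
        3.42495216e-02, -6.76183095e-05]), 'position': array([ 0.21344389, -0.47945168,  0.25524931]), 'tool_rot': array([[ 4.06617928e-01, -9.13598281e-01, -2.04161729e-04],
       [-9.13597703e-01, -4.06617907e-01,  1.05580434e-03],
       [-1.04759685e-03, -2.42787287e-04, -9.99999422e-01]]), 'contact_force': array([ 1.19391866, -0.55097462, -0.03543915]), 'ft_torque': array([ 0.04556073, -0.03083319,  0.06469399]), 'finger_gap': 0.999260603677433}
```

View pics/scene0.png

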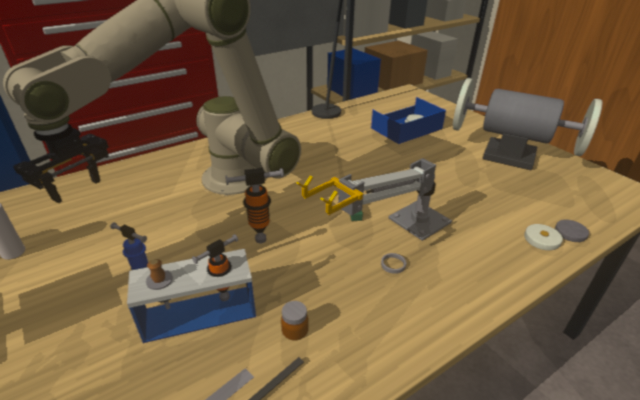

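View pics/top0.png

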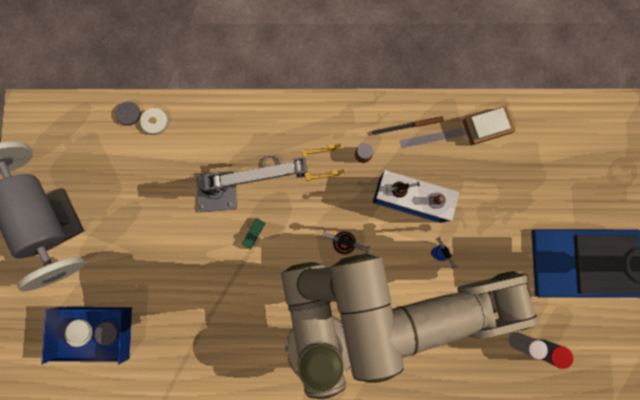

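The scene view shows the rack with the polisher at about (217,258) and the reamer at (155,275). There is a larger orange look-alike at (257,210), a blue one at (133,248), and the fork tips are at (303,185) and (328,205). In the top view the polisher is at about (400,188), the fork prongs run from (305,155) to (342,174), and the post is at about (210,183). Next I'll enlarge both.

```bash
cat > h.py <<'E'
import numpy as np, cv2
from plant import robot, read_camera, calibration, job
C={n:calibration(n) for n in("scene","top")}
def ray(n,u,v):
    c=C[n]; d=c["rotation"]@np.array([(u-c["cx"])/c["fx"],-(v-c["cy"])/c["fy"],-1.]); return c["origin"],d/np.linalg.norm(d)
def onz(n,u,v,z):
    o,d=ray(n,u,v); return o+d*(z-o[2])/d[2]
def tri(s,t):
    (a,d),(b,e)=ray("scene",*s),ray("top",*t)
    k=np.linalg.lstsq(np.c_[d,-e],b-a,rcond=None)[0]; p,q=a+k[0]*d,b+k[1]*e
    return (p+q)/2,np.linalg.norm(p-q)
def proj(n,p):
    c=C[n]; x=c["rotation"].T@(np.asarray(p)-c["origin"]); return np.array([c["cx"]-c["fx"]*x[0]/x[2],c["cy"]+c["fy"]*x[1]/x[2]])
def crop(img,u,v,w,h,k):
    return cv2.resize(img[v:v+h,u:u+w,::-1],None,fx=k,fy=k,interpolation=cv2.INTER_CUBIC)
E
python3 - <<'E'
from h import *
s=cv2.imread("pics/scene0.png")[:,:,::-1];t=cv2.imread("pics/top0.png")[:,:,::-1]
a=np.hstack([crop(t,370,160,100,70,4),crop(t,270,135,100,70,4)])
b=np.hstack([crop(s,170,225,100,70,4),crop(s,280,160,100,70,4)])
cv2.imwrite("pics/z0.png",np.vstack([a,b]))
E
```

```text
(no output)
```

View pics/z0.png

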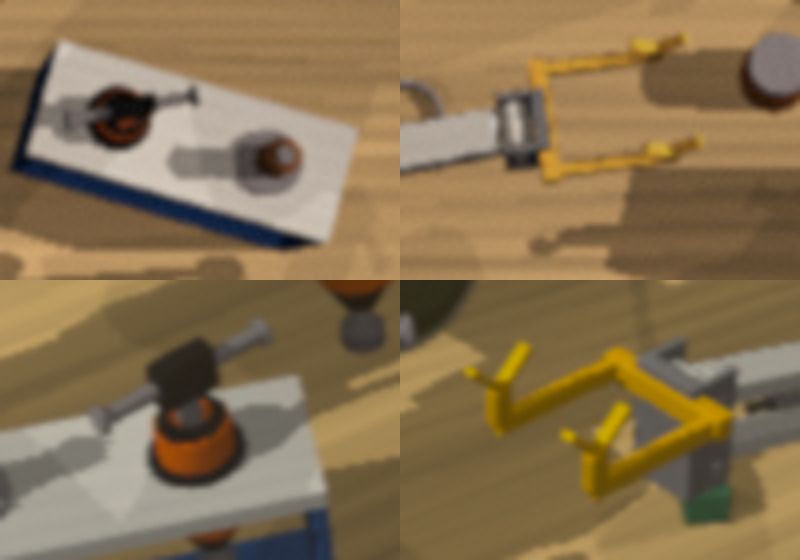

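```bash
python3 - <<'E'
from h import *
np.set_printoptions(precision=4,suppress=True)
a=onz("scene",195.75,259.5,.195);b=onz("scene",235,238.3,.195);print("bar",a,b,np.linalg.norm(a-b),(a+b)/2, "top",onz("top",418,184.3,.195),onz("top",403,185.75,.205))
print("tri end",tri((195.75,259.5),(418,184.3)))
F={"o1":((320.75,198.75),(340.75,145)),"i1":((336.25,191.75),(329.3,146.75)),"o2":((297.5,183),(344.25,170.5)),"i2":((311.25,176.5),(333.75,172.5))}
P={}
for k,(s,t) in F.items():
    P[k]=(onz("scene",*s,.316)+onz("top",*t,.316))/2
    print(k,tri(s,t),onz("scene",*s,.316)[:2],onz("top",*t,.316)[:2])
m=sum(P.values())/4; print("mouth mid",m,"y dir",np.subtract(P["o1"]+P["i1"],P["o2"]+P["i2"])/2)
print("post",onz("top",213,183,0.25),onz("top",216,190,0.01))
# rack corners (top crop) z .135
for u,v in((60,40),(357,130),(327,242),(28,155)): print(onz("top",370+u/4,160+v/4,.135)[:2])
# polisher flange centre seen from top
print("body top",onz("top",370+120/4,160+115/4,.16)); print("jar",onz("top",364,153,.07))
E
```

```text
bar [ 0.555  -0.3142  0.195 ] [ 0.5373 -0.2156  0.195 ] 0.10019787812680915 [ 0.5461 -0.2649  0.195 ] top [ 0.5548 -0.3189  0.195 ] [ 0.5484 -0.2684  0.205 ]
tri end (array([ 0.5553, -0.3165,  0.1963]), np.float64(0.00436175989269907))
o1 (array([ 0.655 , -0.0633,  0.3153]), np.float64(0.00018109303257198437)) [ 0.6558 -0.0638] [ 0.6548 -0.0634]
i1 (array([ 0.6514, -0.0259,  0.3163]), np.float64(0.007388807336180141)) [ 0.6525 -0.0222] [ 0.6494 -0.029 ]
o2 (array([ 0.5775, -0.0728,  0.3149]), np.float64(0.0013449405132678097)) [ 0.5792 -0.0731] [ 0.577  -0.0734]
i2 (array([ 0.5729, -0.0384,  0.317 ]), np.float64(0.008406933898415563)) [ 0.5734 -0.0337] [ 0.571  -0.0421]
mouth mid [ 0.6141 -0.0501  0.316 ] y dir [0.078 0.011 0.   ]
post [0.5497 0.3328 0.25  ] [0.5625 0.377  0.01  ]
[ 0.6132 -0.2223]
[ 0.5365 -0.4699]
[ 0.4423 -0.4414]
[ 0.5151 -0.1938]
body top [ 0.5454 -0.267   0.16  ]
jar [ 0.6869 -0.159   0.07  ]
```

The positions agree with what's given: the polisher at (0.546,-0.267) sits at the rack hole within 3 mm, and the fork mouth triangulates to z 0.315–0.317. Now the grasp.

```bash
cat >> h.py <<'E'
np.set_printoptions(precision=4,suppress=True)
def R(deg):
    a=np.radians(deg); x=np.array([np.cos(a),np.sin(a),0]); z=np.array([0,0,-1.]); return np.c_[x,np.cross(z,x),z]
def F(n=10):
    fs=[]
    for _ in range(n): robot.pause(.02); fs.append(robot.observe()["contact_force"])
    return np.mean(fs,0),np.std(fs,0)
E
python3 - <<'E'
from h import *
p=np.array([.5464,-.267,.26])
for a in (9.7,189.7,-170.3): print(a,robot.ik(p,R(a)))
for a in (-82.7,97.3): print(a,robot.ik([.63,-.17,.34],R(a)),robot.ik([.614,-.05,.34],R(a)))
q=robot.observe()["q"]
robot.gripper_to(.6,30)
robot.reach(p,R(9.7)); 
o=robot.observe();print(o["clock"],o["q"],o["position"],F())
cv2.imwrite("pics/z1.png",np.hstack([crop(read_camera("scene"),160,190,100,100,4),crop(read_camera("top"),360,140,100,100,4)]))
E
```

```text
9.7 [-0.647   0.497   1.2193 -0.      1.4253 -0.8162]
189.7 [-0.647   0.497   1.2193 -0.      1.4253  2.3253]
-170.3 [-0.647   0.497   1.2193 -0.      1.4253  2.3253]
-82.7 [-0.4427  0.5859  0.8774 -0.      1.6783  1.0006] [-0.2712  0.4884  1.0297 -0.      1.6235  1.1722]
97.3 [-0.4427  0.5859  0.8774 -0.      1.6783 -2.141 ] [-0.2712  0.4884  1.0297 -0.      1.6235 -1.9694]
2.2417 [-0.6487  0.4968  1.2196 -0.0003  1.4252 -0.8159] [ 0.5458 -0.2679  0.26  ] (array([-0.0698,  0.042 ,  0.1176]), array([0.5583, 0.3567, 0.3659]))
```

View pics/z1.png

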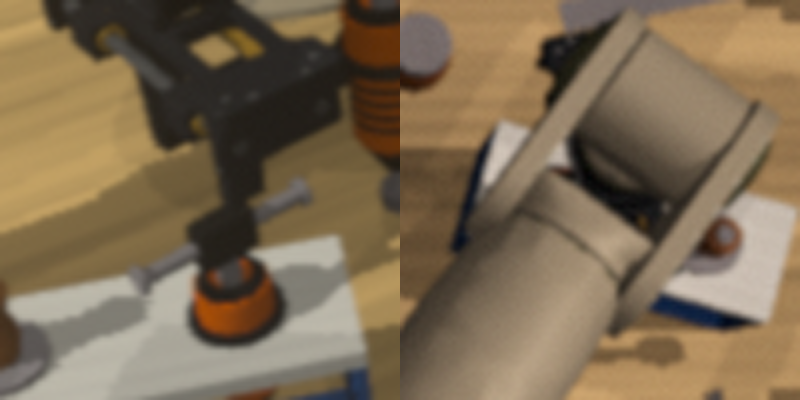

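The open jaws are above the block, centred on the bar (block at about (222,235) in the crop). Going down to grip and lift.

```bash
python3 - <<'E'
from h import *
p=np.array([.5464,-.267,.198])
print("hit",robot.move_l(p,velocity=.1,guard=8), robot.observe()["position"])
f0=F(15)[0]
robot.gripper_to(0,35); o=robot.observe();print("gap mm",o["finger_gap"]*88,F(15)[0]-f0)
robot.move_l([*p[:2],.24],velocity=.06)
print(F(15)[0]-f0)
robot.move_l([*p[:2],.348],velocity=.15)
robot.reach([.632,-.185,.348],R(-82.7))
robot.pause(.5)
f,s=F(25); print("W",f-f0,f,s,robot.observe()["clock"],robot.observe()["position"],robot.observe()["finger_gap"]*88)
np.save("f0.npy",f0)
S,T=read_camera("scene"),read_camera("top")
cv2.imwrite("pics/s2.png",S[:,:,::-1]);cv2.imwrite("pics/t2.png",T[:,:,::-1])
cv2.imwrite("pics/z2.png",np.hstack([crop(S,230,100,133,133,3),crop(T,270,90,133,133,3)]))
E
```

```text
hit False [ 0.5466 -0.2672  0.1987]
gap mm 15.677182862808946 [-1.8578  0.0661 -0.3291]
[ 0.1208  0.31   -5.7286]
W [ 0.0839  0.1775 -6.0194] [-0.0254 -0.0367 -5.9176] [0.4888 0.4547 0.3783] 8.8917 [ 0.632 -0.185  0.348] 15.578473219240665
```

View pics/z2.png

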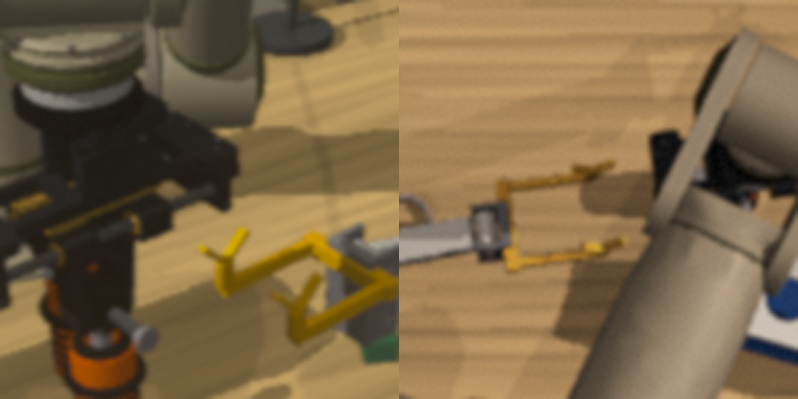

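```bash
python3 - <<'E'
from h import *
tcp=np.array([.632,-.185,.344]); y=np.array([.992,.127,0])
print("seen disc",onz("scene",230+147/3,100+336/3,.344),"expected",tcp+.052*y)
m=np.array([.6141,-.0501,.305])
# remeasured notch tips: top crop / scene crop
t=lambda u,v:(270+(u-399)/3,90+v/3)
s=lambda u,v:(230+u/3,100+v/3)
for n,a,b in (("o1",(275,294),(612,163)),("i1",(320,278),(578,175)),("o2",(203,249),(625,241)),("i2",(244,232),(588,248))):
    print(n,tri(s(*a),t(*b)),onz("scene",*s(*a),.316)[:2],onz("top",*t(*b),.316)[:2])
E
```

```text
seen disc [ 0.6814 -0.175   0.344 ] expected [ 0.6836 -0.1784  0.344 ]
o1 (array([ 0.6568, -0.0633,  0.3181]), np.float64(0.0017877184337009976)) [ 0.6546 -0.0607] [ 0.6568 -0.0641]
i1 (array([ 0.6488, -0.0254,  0.3121]), np.float64(0.011619873262277435)) [ 0.6558 -0.0234] [ 0.6445 -0.0301]
o2 (array([ 0.5786, -0.0747,  0.3161]), np.float64(0.0042773330071145445)) [ 0.5794 -0.0728] [ 0.5775 -0.0766]
i2 (array([ 0.5725, -0.037 ,  0.3142]), np.float64(0.006785989676006221)) [ 0.5764 -0.0354] [ 0.5704 -0.0398]
```

```bash
python3 - <<'E'
from h import *
seat=np.array([.616,-.051]); xf=np.array([.128,-.992])
robot.move_l([*(seat+.12*xf),.342],velocity=.12)
print("hit",robot.move_l([*seat,.342],velocity=.06,guard=3))
robot.pause(.2); o=robot.observe(); print(o["clock"],o["position"],F(15)[0]-np.load("f0.npy"))
S,T=read_camera("scene"),read_camera("top")
cv2.imwrite("pics/z3.png",np.hstack([crop(S,270,140,100,100,5),crop(T,300,120,60,100,5)]))
E
```

```text
hit False
11.625 [ 0.616  -0.0511  0.342 ] [ 0.3725  0.1822 -5.7542]
```

View pics/z3.png

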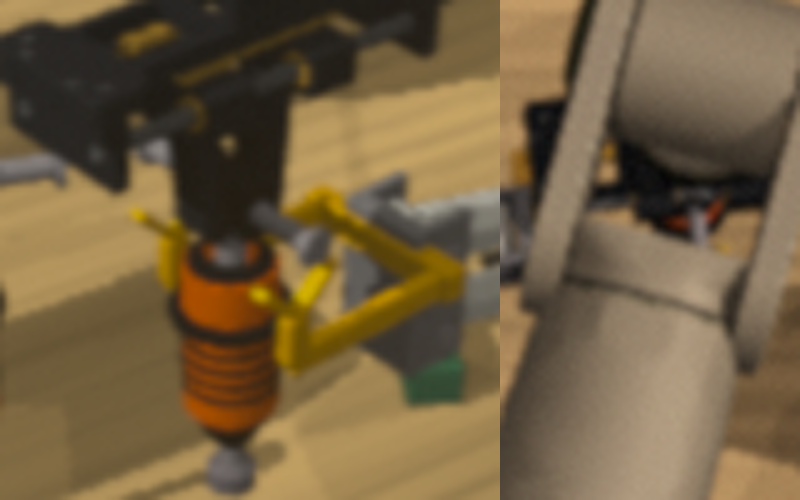

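The tool body hangs between the prongs, with the near disc at crop (312,243) above the V, whose tips are at (262,295) and (327,265). I'll check the offset with rays.

```bash
python3 - <<'E'
from h import *
s=lambda u,v:(270+u/5,140+v/5)
y=np.array([.992,.127,0]);x=np.array([.127,-.992,0])
d=onz("scene",*s(312,243),.3383)-.052*y
o=onz("scene",*s(260,294),.316);i=onz("scene",*s(328,264),.316)
print("bar c",d,"notch",o,i,np.linalg.norm(o-i)); 
m=(o+i)/2-.040*y; print("seat",m,"err x,y",(m-d)@x,(m-d)@y)
a=onz("scene",*s(137,213),.316); print("far outer tip",a,"from near outer",np.linalg.norm(a-o),"expect 80", (a-o)@x)
E
```

```text
bar c [ 0.6135 -0.0484  0.3383] notch [ 0.6574 -0.0618  0.316 ] [ 0.6549 -0.0256  0.316 ] 0.036233418380977864
seat [ 0.6165 -0.0488  0.316 ] err x,y 0.0007543309685706577 0.0028742346467473725
far outer tip [ 0.5778 -0.0724  0.316 ] from near outer 0.08032768099954275 expect 80 0.00046612586425247814
```

The bar is centred in x within 1 mm, with 3 mm to correct along the bar. Now easing down with force feedback.

```bash
cat >> h.py <<'E'
seat=np.array([.618,-.0507]); XF=np.array([.127,-.992]); Z0=.3085; FB=.11
def tgt(z):
    h=max(0,Z0-z); a=np.arcsin(np.sin(.25)-h/.28); return [*(seat+.28*(np.cos(a)-np.cos(.25))*XF),z]
E
python3 - <<'E'
from h import *
robot.move_l([*seat,.342],velocity=.03)
robot.move_l([*seat,.314],velocity=.04)
robot.move_l(tgt(.308),velocity=.012)
def rep(n=20):
    f=F(n)[0]; o=robot.observe(); print(round(o["clock"],2),o["position"],f,o["ft_torque"]); return f[2]-FB
rep()
z=.308
for z in (.300,.290,.280,.270):
    robot.move_l(tgt(z),velocity=.012); robot.pause(.2)
    f=rep()
    if f>-1.2: break
E
```

```text
14.06 [ 0.618  -0.0507  0.308 ] [-0.5095  1.0884 -4.9895] [0.1801 0.115  0.0206]
15.43 [ 0.6183 -0.0527  0.3   ] [-0.2616  3.3315 -4.7574] [0.4681 0.0515 0.0776]
16.96 [ 0.6185 -0.0546  0.2901] [-0.6018  5.0549 -4.2878] [0.7631 0.1257 0.0632]
18.48 [ 0.6187 -0.0561  0.2803] [-0.8965  5.5675 -3.4198] [ 0.92    0.1557 -0.0034]
20.01 [ 0.6189 -0.0573  0.2704] [-1.0561  6.1995 -2.5849] [0.9227 0.1769 0.042 ]
```

The 6 N inward side force means the bar is riding on the outer flanks. I'll shift inward to null it.

```bash
python3 - <<'E'
from h import *
def rep(n=20):
    f=F(n)[0]; o=robot.observe(); print(round(o["clock"],2),o["position"],f,o["ft_torque"]); return f-[0,0,FB]
p=np.array(tgt(.270))
for k in range(6):
    p[:2]-=XF*.0015
    robot.move_l(p,velocity=.01); f=rep()
    if f[1]<.6: break
S,T=read_camera("scene"),read_camera("top")
cv2.imwrite("pics/z4.png",np.hstack([crop(S,270,140,100,100,5),crop(T,300,120,60,100,5)]))
E
```

```text
20.64 [ 0.6187 -0.0563  0.27  ] [-0.1699  1.1596 -1.9975] [ 0.1422 -0.0826 -0.0314]
21.27 [ 0.6185 -0.0545  0.27  ] [-0.4014  2.2038 -2.2905] [ 0.4289  0.058  -0.0049]
21.91 [ 0.6184 -0.0535  0.2701] [ 0.2184 -1.639  -1.9878] [-0.3805  0.0026  0.0128]
```

View pics/z4.png

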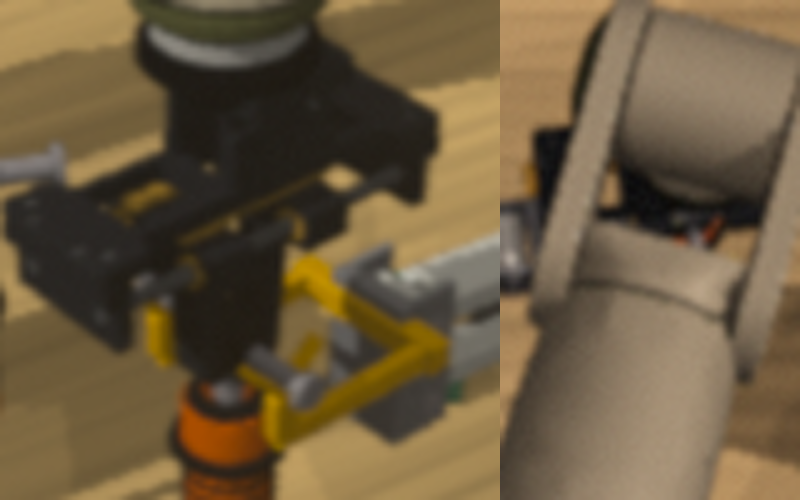

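The bar now sits in the V, with the disc at crop (300,388) just outside the near plate. I'll carry on down with vertical and radial force feedback.

```bash
cat > ease.py <<'E'
from h import *
off=float(open("off").read()); z=robot.observe()["position"][2]
def goto():
    p=np.array(tgt(z)); p[:2]-=XF*off; robot.move_l(p,velocity=.012)
for k in range(9):
    robot.pause(.15); f=F(30)[0]-[0,0,FB]; o=robot.observe()
    fr=f[:2]@XF; fb=f[:2]@np.array([.992,.127])
    print(round(o["clock"],2),o["position"],"fr %.2f fb %.2f fz %.2f"%(fr,fb,f[2]),o["ft_torque"],round(off*1e3,2))
    if abs(f[2])<.15 and abs(fr)<.5: break
    off+=-.0003*fr if abs(fr)>.3 else 0
    z+=np.clip(.010*f[2],-.01,.005); goto()
open("off","w").write(str(off))
E
echo .004 > off; python3 ease.py
```

```text
22.66 [ 0.6183 -0.0534  0.27  ] fr 4.64 fb -0.11 fz -1.68 [-0.7567 -0.0362  0.036 ] 4.0
24.32 [ 0.6185 -0.0546  0.2597] fr -6.03 fb 0.03 fz -1.92 [ 0.9946  0.1193 -0.0135] 2.61
25.96 [ 0.6186 -0.055   0.2501] fr 2.16 fb -0.14 fz -0.51 [-0.5492 -0.0451  0.0414] 4.41
27.18 [ 0.6186 -0.0553  0.2449] fr -2.11 fb -0.30 fz -0.35 [0.5015 0.1381 0.025 ] 3.77
28.28 [ 0.6186 -0.0552  0.2415] fr 2.54 fb -0.18 fz -0.01 [-0.5463 -0.0248  0.0174] 4.4
29.18 [ 0.6186 -0.0554  0.2413] fr -3.18 fb -0.14 fz 0.01 [0.7132 0.141  0.0319] 3.64
30.08 [ 0.6186 -0.0552  0.2416] fr 3.87 fb -0.27 fz -0.02 [-0.7784 -0.0692  0.093 ] 4.59
30.98 [ 0.6186 -0.0554  0.2412] fr -4.54 fb -0.05 fz -0.02 [0.8344 0.1408 0.0304] 3.43
31.9 [ 0.6186 -0.0551  0.2412] fr 5.38 fb -0.04 fz -0.03 [-0.8004 -0.0799  0.0521] 4.79
```

The vertical load is balanced. The radial gain is too high (stiffness is about 7 N/mm), so I'll use a smaller one, centred at 4.05 mm.

```bash
sed -i 's/-.0003\*fr/-.00008*fr/; s/^for k/goto()\nfor k/; s/range(9)/range(5)/; s/<.15 and/<.12 and/' ease.py; echo .00405 > off; python3 ease.py
```

```text
33.08 [ 0.6186 -0.0553  0.2406] fr -0.70 fb -0.09 fz 0.06 [0.0982 0.0598 0.0182] 4.05
33.98 [ 0.6186 -0.0553  0.2412] fr 0.19 fb 0.04 fz -0.03 [-0.0907  0.0456  0.0419] 4.11
```

Balanced: fz is about 0, and the side forces are under 0.2 N. Relaxing the grip, then opening.

```bash
python3 - <<'E'
from h import *
def im(): return read_camera("scene")
robot.pause(.4); a=im()
robot.gripper_to(0,4); robot.pause(.3); print(F(15)[0]-[0,0,FB]); 
robot.gripper_to(.24,4); b=im(); robot.pause(.3); c=im(); print(F(15)[0]-[0,0,FB],robot.observe()["finger_gap"]*88,robot.observe()["clock"])
robot.gripper_to(.45)
for x in(b,c): print("diff",(np.abs(a.astype(int)-x)[150:320,270:450].sum(2)>60).sum())
cv2.imwrite("pics/z5.png",np.hstack([crop(a,270,150,80,110,5),crop(c,270,150,80,110,5)]))
E
```

```text
[ 0.1256 -0.5883 -0.0232]
[ 0.0827 -0.0468 -0.1949] 21.117174229904766 36.1417
diff 97
diff 97
```

View pics/z5.png

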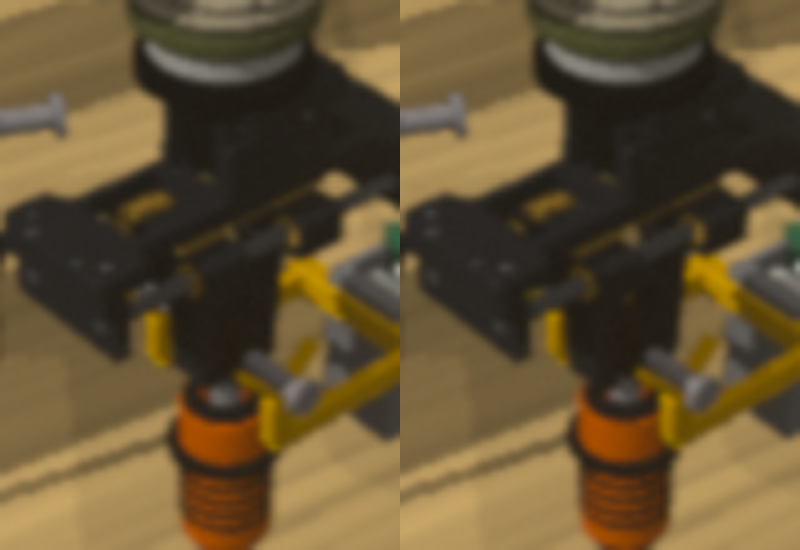

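Nothing moved on release: the disc is still at (300,390) in both crops. Retreating straight up, then a final look.

```bash
python3 - <<'E'
from h import *
p=robot.observe()["position"]
print("hit",robot.move_l([p[0],p[1],p[2]+.06],velocity=.05,guard=3))
robot.move_l([p[0],p[1],p[2]+.14],velocity=.12)
robot.reach([.45,-.35,.42],R(-50)); robot.pause(.5)
S,T=read_camera("scene"),read_camera("top"); print(robot.observe()["clock"])
cv2.imwrite("pics/z6.png",np.hstack([crop(S,100,140,270,200,1.6)[:320],crop(T,300,120,80,80,4)]))
E
```

```text
hit False
40.6667
```

View pics/z6.png

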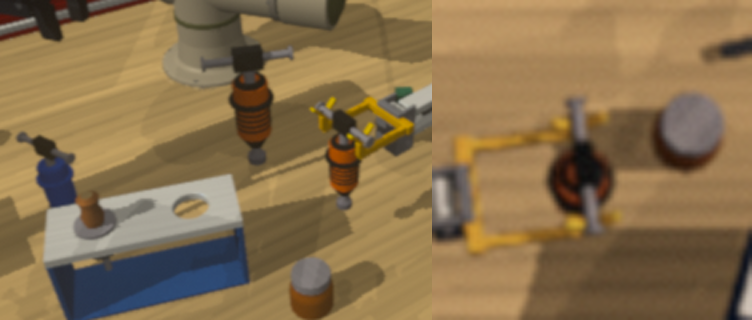

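The polisher hangs in both notches (bar ends at (576,105) and (593,225) in the top crop). The reamer, jar and look-alikes are in place, and the robot is clear.

```bash
python3 -c "
from h import *
job.close_job(); print(robot.observe()['clock'])"
```

```text
the job is handed in; nothing more can be done
the job is handed in; nothing more can be done
```

The polisher is hanging by its cross bar in both fork notches, and the job was handed in at about 41 s of the 64 s allowed. I gripped it by its grip block, brought it into the fork from the open end, and eased the arm down about 67 mm until the spring carried all of its weight (about 5.9 N). Then I let go and backed away straight up.

**Last checks:**
- **Before release:** the vertical force on the gripper was about 0 N and the side forces were under 0.2 N.
- **After release:** with the jaws open the vertical reading was -0.19 N, close to the sensor noise. The tool and fork did not visibly move in the pictures.
- **Final pictures:** both bar ends are in the notches. The reamer, jar and look-alike tools look undisturbed. I did not check the bracelet or the rouge bar closely in the last pictures, though the arm never went near the bench.

**What went less well:**
- **Side force:** on the way down the bar rode on the outer flanks of the notches, about 4 mm too far out. My first corrections overshot both ways, so side forces of up to about 6 N built up before I nulled them.
- **Sink speed:** I never measured the arm's sinking speed. I commanded mean speeds of about 12 mm/s, but the bar may have slid a little faster as it settled into the V.

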